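# Find the heavy side of a bowl blank on the lathe and hold it down

## Task

The bowl blank on the lathe is out of balance, but the belt's drag stops it from swinging down by itself. Take the crank's red handle, turn the spindle and feel which side of the blank is heavy, then bring that heavy side straight to the bottom and finish still gripping the handle, holding the spindle still so that I can screw the counterweight on at the top. Keep off the blank itself and do not disturb the things on the bench.

Things in the scene. Friction and masses are not known exactly. Their poses are not given: they have to be found in the camera images.
- lathe: Green bench lathe, fixed, 0.65 m long, spindle level along its y axis. Origin on the bench under the middle of the headstock (150 mm along x, 200 mm along y, top 285 mm up); x points to the lathe's back, y to its left end where the crank is, z up. Spindle axis 215 mm above the origin. Motor behind the headstock; tool rest, blank and tailstock to the right (-y).
- spindle_end (a point): Point on the spindle axis, fixed to the lathe, 205 mm along +y from the lathe's origin and 215 mm above the bench: the centre of the circle in which the middle of the crank's handle travels; axes as the lathe's.
- crank: Aluminium crank arm on the spindle's left end, turning without limit with the blank. Origin on the spindle axis above the lathe's origin; y along the spindle, z along the arm to the handle. Arm 126 to 138 mm along y, 89 mm out past the handle; the other way a dark lump (out to 74 mm, 117 to 147 mm along y) balances arm and handle exactly. Its angle to the blank's heavy side differs every time.
- crank_handle: Red cylindrical handle, 25 mm in diameter and 100 mm long, parallel to the spindle, 75 mm from the spindle axis. It spins freely on its pin like any crank handle, so it can be held from above while it goes round. Origin at its middle, y along it (away from the headstock); its near end is 17 mm from the arm.
- blank: Round wooden bowl blank, 210 mm across, 70 mm thick, 2 kg, 155 to 225 mm along -y from its origin (on the axis, above the lathe's origin). Turns with the crank. Its heavy side cannot be seen; it pulls down with up to 0.24 to 0.34 N m. Drag 0.36 N m either way, so it stays where left: at the handle about 5 N on average, near 9 N while the heavy side rises level with the axis, 1 N while it sinks.
- tin: Yellow paint tin, 100 mm in diameter, 120 mm high, standing left of the lathe; origin under its centre. Leave alone.
- bottle: Red steel drinking bottle with a black cap, 72 mm in diameter, 196 mm high, standing left of the lathe; origin under its centre. Leave alone.
- counterweight: Flat steel counterweight bar, 110 x 45 x 12 mm, lying on the bench left of the crank; origin under its centre. Leave alone.

How it is judged:
At the end, for the whole second after the job is handed in: The blank's heavy side is at the bottom to within 20 degrees (0.35 rad), the spindle is still (below 0.1 rad/s) and the fingers grip the crank's red handle (more than 2 N) (height (world z) of heavy_side_c0 below 0.1727 m and contact force between the fingers and crank_handle above 2 N and angular speed of blank below 0.1 rad/s); the arm keeps its last pose, push and grip.
It fails at once if the fingers or the arm touch the blank (more than 2 N) (contact force between any of the fingers, the arm and blank above 2 N).
It fails at once if the tin, bottle or counterweight is shifted by more than 30 mm (distance of any of tin, bottle, counterweight from where it was at the start of the episode above 0.03 m).
It also fails if it takes over 69 s, if anything falls off the work surface, if the arm or the gripper's body presses on something with over 40 N, if the wrist force passes 120 N, or if a joint passes its speed limit or range.

## Robot

A 6-joint arm with a two-finger parallel gripper is mounted at the origin on the work surface. World frame = base frame: x ahead of the robot, y to its left, z up, the work surface at z = 0. Lengths are in m, angles in rad, forces in N, time in s.
With the tool pointing down it reaches from about 0.35 to 0.725 m from the base axis. Payload 6 kg.
Tool frame: the origin (TCP) lies between the finger pads; the fingertips stand 11 mm ahead of it and the grasp point (between the pads) lies 8 mm behind it; z points along the fingers, y is the direction in which the jaws open and shut (so a half turn about z gives the same grasp; the last joint's range is limited). The gripper opens to 85 mm and grips with 20 to 120 N. Pads are 22 mm wide; open, the fingers measure 114 mm over their backs; the gripper's body (76 mm by 85 mm) begins 54 mm behind the grasp point. The pads swing forward as they close: fully open they stand 13 mm farther back than shut.
Start: joints at [-0.804, 0.04, 0.085, 0, -1.615, -0.334], TCP at [0.252, -0.545, 0.242] pointing down, gripper open.
Joint ranges: [-2.56, 2.56], [-1.29, 2.01], [-1.08, 1.49], [-3.29, 1.98], [-2.81, -0.18], [-2.99, 2.99]. Speed limits (rad/s): [2.57, 2.57, 3.01, 3.14, 3.14, 3.14].

## Interface

Orientations are given as a rotation vector (axis times angle).
In Python, from bench import ctrl, get_image, camera_params gives the robot as it stands.
- The arm moves only by the tool jog_arm, never from a script. Its argument "series" is one flat list of numbers, 7 for each row, row after row: the shift along the world's x, y, z in cm, then the turn, a rotation vector about the world's x, y, z in degrees, then the closure, from 0 (fully open) to 1 (shut). A call has 1 to 8 rows; each row is the pose to reach, as a shift and turn from the pose commanded when the call began; what a row does not reach only later rows make up. A row lasts 1/10 s, in which the tool goes at most 50 mm and 8.59 degrees, less where a joint would pass 70% of its speed; a pose out of reach is approached as far as the arm can. A call with a gripper value outside its range is refused whole. The fingers move at their own pace and stop on an object; "newtons" is the grip in N (left out, the last holds). Time passes only in rows, so rows that repeat a pose let the fingers close. It gives the time, the measured TCP pose, the force and the opening at its end, in the units of the state.
- ctrl.get_state(): the state, without advancing time (a new reading comes with each control period).
- get_image(name): name is "scene" or "top"; returns (picture, depth): 420x560x3 uint8, red, green, blue; 420x560 float32, m along the optical axis (not along the pixel's ray), 0 where there is no reading.
- camera_params(name): a dict with "fx", "fy", "cx", "cy" (pixels), "R" (3x3) and "t" (3): a world point X has camera coordinates R X + t. Camera axes: x right, y down, z forward; pixel columns grow to the right and rows downward; lengths in m; the calibration is good to about 2 mm. A picture is of the moment at which its call begins. camera_params takes no time and is no camera call.
- ctrl.close_job(): hands the job in, once; it reports no verdict.
The state is a dict: "time_s": time; "joint_positions": joint angles; "qd": joint speeds; "effort": joint torques, N m; "ee_pos": TCP position; "eef_rot": TCP orientation; "contact_force": force on the tool from outside, world axes, zero at the start; "ft_torque": the same for the moment, N m; "width": finger opening in m.
Only numpy, scipy, OpenCV 4.12 (cv2) and the standard library are available. Lean on these libraries where they do the work, as an engineer would, in place of code of your own. Each camera call takes 0.05 s, during which the arm holds its last target.

## Working session

There is one attempt and no reset: what is moved stays moved. The work goes in short steps, Python scripts to look and compute and a tool call to move; the robot and the scene stay as the last step left them, time stands still between calls to the robot, and variables do not carry over. Pictures are saved under pics/ and viewed, and the job is handed in when it is done.

Besides the shell and the picture viewer there is one more tool, called after "Request:" in YAML: its name, and indented under it one key for each argument. jog_arm: Moves the arm, as the interface text tells. Its arguments: {"type":"object","properties":{"series":{"type":"array","items":{"type":"number"}},"newtons":{"type":"number"}},"required":["series"]}

```bash
ls; mkdir -p pics
python3 - <<'E'
from bench import ctrl,get_image,camera_params
import cv2,numpy as np
for n in("scene","top"):
    p,d=get_image(n);cv2.imwrite(f"pics/{n}0.png",p[:,:,::-1]);np.save(f"pics/{n}0.npy",d)
    c=camera_params(n);print(n,{k:np.round(v,3).tolist() for k,v in c.items()})
print(ctrl.get_state())
E
```

```text
pics
scene {'fx': 518.343, 'fy': 518.343, 'cx': 277.421, 'cy': 207.627, 'R': [[0.202, 0.979, 0.008], [0.745, -0.148, -0.65], [-0.635, 0.137, -0.76]], 't': [-0.312, -0.283, 1.4]}
top {'fx': 493.286, 'fy': 493.286, 'cx': 284.407, 'cy': 220.466, 'R': [[-0.01, -1.0, -0.001], [-0.995, 0.01, -0.099], [0.099, 0.0, -0.995]], 't': [0.208, 0.603, 1.016]}
{'time_s': 0.1, 'joint_positions': array([-8.04309093e-01,  4.07767400e-02,  8.38936766e-02, -3.84701750e-04,
       -1.61555961e+00, -3.33684688e-01]), 'qd': array([-0.00068091, -0.00078852,  0.00232132,  0.00139859,  0.00240232,
        0.00096764]), 'effort': array([-6.00451560e-03, -3.69347477e+01,  3.48283339e+01,  6.95154145e+00,
       -4.50743042e-03,  2.05009769e-05]), 'ee_pos': array([ 0.25157058, -0.54438473,  0.24135985]), 'eef_rot': array([ 6.74462184e-01, -3.06779238e+00, -2.51974456e-03]), 'contact_force': array([-0.72124529,  0.51029086, -0.79542929]), 'ft_torque': array([ 0.07351823,  0.03586653, -0.00369321]), 'width': 0.0856766934921314}
```

View pics/scene0.png

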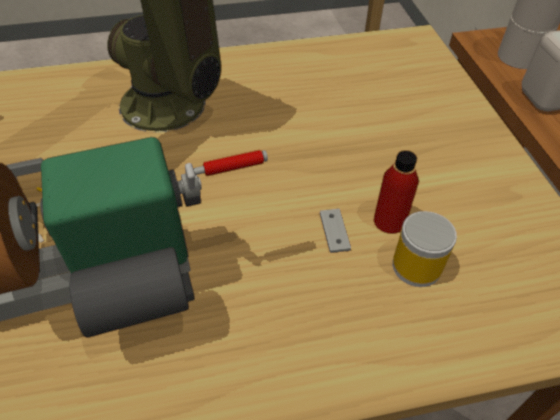

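View pics/top0.png

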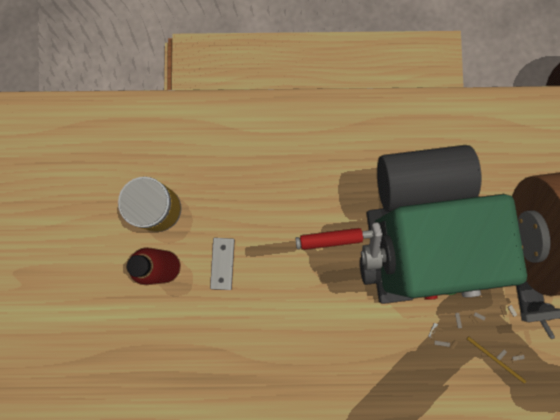

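The scene image shows the red handle at about (235,162) left of the green headstock (115,190), with the bottle at (396,195), tin at (425,250) and bar at (335,230). In the top image the handle is at (332,239), headstock (460,245), bar (222,263), bottle (155,266) and tin (147,205).

```bash
cat > h.py <<'E'
import numpy as np,cv2
from bench import ctrl,get_image,camera_params
def cloud(n,d):
    c=camera_params(n);v,u=np.mgrid[:420,:560]
    P=np.stack([(u-c["cx"])/c["fx"]*d,(v-c["cy"])/c["fy"]*d,d],-1)
    return (P-np.array(c["t"]))@np.array(c["R"])
E
python3 - <<'E'
from h import *
for n,roi in(("scene",(140,180,190,280)),("top",(220,260,290,370))):
    p=cv2.imread(f"pics/{n}0.png");d=np.load(f"pics/{n}0.npy");W=cloud(n,d)
    h=cv2.cvtColor(p,cv2.COLOR_BGR2HSV)
    m=((h[...,0]<6)|(h[...,0]>174))&(h[...,1]>190)&(h[...,2]>90)&(d>0)
    mm=np.zeros_like(m);a,b,c,e=roi;mm[a:b,c:e]=m[a:b,c:e];mm=cv2.erode(mm.astype(np.uint8),np.ones((3,3)))>0
    Q=W[mm];q=np.median(Q,0);u,s,vt=np.linalg.svd(Q-Q.mean(0),full_matrices=False)
    t=(Q-Q.mean(0))@vt[0];print(n,"handle",len(Q),q,"mean",Q.mean(0),"dir",vt[0],t.min(),t.max(),Q.min(0),Q.max(0))
    g=(h[...,0]>55)&(h[...,0]<95)&(h[...,1]>80)&(d>0)&(W[...,2]>0.27)&(W[...,2]<.3)
    G=W[g];r=cv2.minAreaRect((G[:,:2]*1000).astype(np.float32));print("head",len(G),np.median(G[:,2]),r)
    for nm,(uu,vv) in ({"bottle":(405,162),"tin":(428,233),"bar":(335,230)} if n=="scene" else {"bottle":(138,266),"tin":(145,203),"bar":(222,263)}).items(): print(nm,W[vv,uu])
E
```

```text
scene handle 532 [0.55643127 0.12756412 0.28903109] mean [0.55630139 0.12775121 0.28836664] dir [ 1.07799150e-01 -9.94172681e-01 -1.56187819e-04] -0.04687415341016769 0.0465570602488628 [0.54367228 0.08183558 0.27972196] [0.56712917 0.17444093 0.29455199]
head 8244 0.2831295087636344 ((542.4701538085938, -78.32839965820312), (144.2389373779297, 197.0881805419922), 6.822201251983643)
bottle [0.52523921 0.45472202 0.19590626]
tin [0.64060596 0.47239384 0.11852075]
bar [0.52050794 0.33648134 0.01120378]
top handle 517 [0.55006221 0.12209222 0.29203571] mean [0.54984732 0.12307223 0.29201173] dir [-0.12445215  0.99221584 -0.0044032 ] -0.04060865520876643 0.05064332839650892 [0.5377469  0.08231204 0.28753361] [0.5626097  0.17419769 0.29661507]
head 11085 0.28461413789258305 ((536.8831787109375, -78.13263702392578), (148.60975646972656, 196.91114807128906), 6.3103461265563965)
bottle [0.50992803 0.46099505 0.19624025]
tin [0.63247173 0.47225192 0.12043675]
bar [0.51636469 0.33577997 0.01454892]
```

Request:
jog_arm:
  series: [1, 3.5, 3, 0, 0, 8, 0, 2.5, 7, 6, 0, 0, 16, 0, 4, 10.5, 9, 0, 0, 24, 0, 6, 14, 12, 0, 0, 32, 0, 8, 18, 14, 0, 0, 40, 0, 10, 22.5, 16, 0, 0, 48, 0, 12, 27, 16.5, 0, 0, 56, 0, 14, 31.5, 16.5, 0, 0, 60, 0]
  newtons: 40

```text
time_s: 0.9
ee_pos: [0.3913, -0.2296, 0.4083]
eef_rot: [-2.123, 2.315, -0.002]
contact_force: [1.2, -0.4, -0.4]
width: 0.0858
```

Request:
jog_arm:
  series: [1.5, 4.5, 0, 0, 0, 3, 0, 3, 9, 0, 0, 0, 6, 0, 4.8, 13.5, 0, 0, 0, 9, 0, 6.6, 18, 0, 0, 0, 11.7, 0, 8.5, 22.5, 0, 0, 0, 11.7, 0, 10.5, 27, 0, 0, 0, 11.7, 0, 13, 31.5, -0.5, 0, 0, 11.7, 0, 15.7, 36, -0.7, 0, 0, 11.7, 0]

```text
time_s: 1.7
ee_pos: [0.5461, 0.1273, 0.4002]
eef_rot: [-2.345, 2.091, 0.0]
contact_force: [1.4, -0.9, 0.7]
width: 0.0853
```

Run:
```python
from h import *
for n in("scene","top"):
    p,d=get_image(n);cv2.imwrite(f"pics/{n}1.png",p[:,:,::-1]);np.save(f"pics/{n}1.npy",d)
s=ctrl.get_state();print(s)
from scipy.spatial.transform import Rotation as R
print(R.from_rotvec(s["eef_rot"]).as_matrix())
```

```text
{'time_s': 1.8, 'joint_positions': array([ 0.58882763,  0.02060796,  0.34750666, -0.00251088, -1.90675719,
       -0.47173068]), 'qd': array([-0.04488506, -0.0787333 , -0.03382663,  0.02411921, -0.02889401,
        0.03762501]), 'effort': array([  1.12115789, -36.83618188,  37.10889101,   7.3814173 ,
         0.22023465,  -0.39153043]), 'ee_pos': array([0.5474017 , 0.13025148, 0.39452124]), 'eef_rot': array([ 2.34236212, -2.08125628, -0.00718236]), 'contact_force': array([-0.68698055,  0.68346534, -2.77234371]), 'ft_torque': array([-0.0480132 ,  0.04475807,  0.01071005]), 'width': 0.08510183549361593}
[[ 0.11764979 -0.99301568 -0.00885327]
 [-0.99305314 -0.11762692 -0.00306217]
 [ 0.0019994   0.00915203 -0.99995612]]
```

View pics/top1.png

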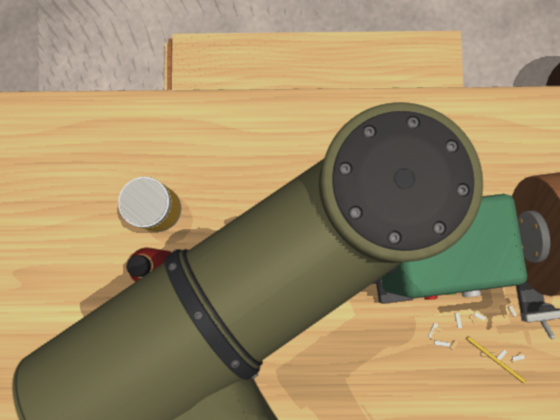

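View pics/scene1.png

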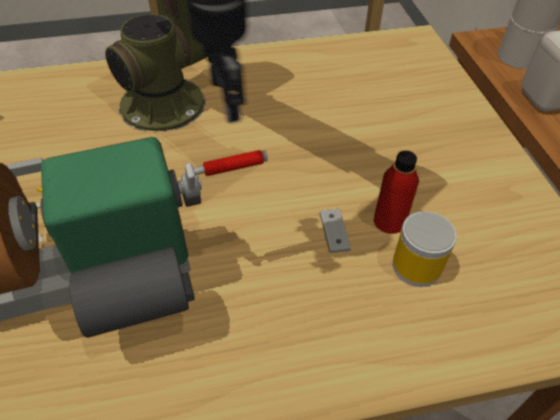

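The arm is above the handle (fingertips at (233,115) in the scene picture, handle below at (235,162)). The top view is blocked by the arm.

Request:
jog_arm:
  series: [0, 0, -4, 0, 0, 0, 0, 0, 0, -8, 0, 0, 0, 0, 0, 0, -10.5, 0, 0, 0, 0, 0, 0, -12, 0, 0, 0, 0, 0, 0, -12.4, 0, 0, 0, 0, 0, 0, -12.4, 0, 0, 0, 0]

```text
time_s: 2.4
ee_pos: [0.5456, 0.1248, 0.2763]
eef_rot: [2.343, -2.092, -0.0]
contact_force: [-0.2, -0.3, 0.6]
width: 0.0851
```

Run:
```python
from h import *
p,d=get_image("scene");cv2.imwrite("pics/scene2.png",cv2.resize(p[60:260,120:340,::-1],None,fx=3,fy=3))
s=ctrl.get_state();print(s["time_s"],s["ee_pos"],s["contact_force"])
```

```text
2.45 [0.54592382 0.12495152 0.27728137] [-0.2551539  -0.06914794 -0.09766782]
```

View pics/scene2.png

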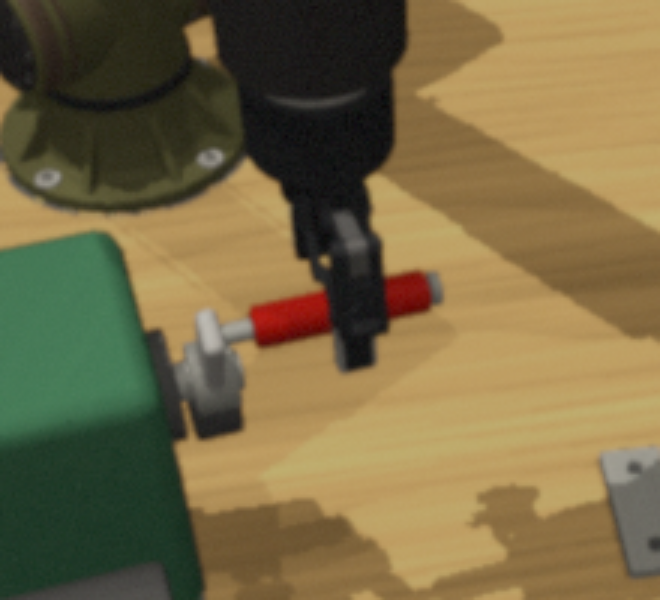

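The fingers straddle the handle slightly outside its middle (crop pixel (352,290)). Closing now.

Request:
jog_arm:
  series: [0, 0, 0, 0, 0, 0, 1, 0, 0, 0, 0, 0, 0, 1, 0, 0, 0, 0, 0, 0, 1, 0, 0, 0, 0, 0, 0, 1, 0, 0, 0, 0, 0, 0, 1, 0, 0, 0, 0, 0, 0, 1]
  newtons: 40

```text
time_s: 3.05
ee_pos: [0.546, 0.1252, 0.2772]
eef_rot: [-2.343, 2.091, -0.001]
contact_force: [-0.0, 1.0, 3.5]
width: 0.0238
```

Run:
```python
from h import *
s=ctrl.get_state();print(s)
```

```text
{'time_s': 3.05, 'joint_positions': array([ 5.84011723e-01, -6.00816208e-02,  4.86306952e-02,  3.34401882e-04,
       -1.67822875e+00, -4.70542534e-01]), 'qd': array([-9.65293248e-04, -2.68062539e-03, -6.75961214e-04, -8.50804974e-04,
        2.83277209e-05, -6.63810957e-04]), 'effort': array([-3.76638919e-01, -2.99173129e+01,  3.25638342e+01,  6.41424045e+00,
       -2.82446109e-01,  8.78216088e-03]), 'ee_pos': array([0.54602096, 0.12520209, 0.27717002]), 'eef_rot': array([-2.34293443e+00,  2.09117689e+00, -1.01773426e-03]), 'contact_force': array([-0.02321317,  0.98009679,  3.50262375]), 'ft_torque': array([ 0.30151939, -0.14800206, -0.02460604]), 'width': 0.02381727561971532}
```

```bash
cat > plan.py <<'E'
import numpy as np,sys
r=7.5
def rows(t0,t1,n=6):
    P=lambda t:r*np.array([np.sin(t)*.9935,np.sin(t)*.114,np.cos(t)])
    a=np.radians(np.linspace(t0,t1,n+1));o=[]
    for t in a[1:]: o+=[*np.round(P(t)-P(a[0]),2).tolist(),0,0,0,1]
    return o
if __name__=="__main__":
    t=float(sys.argv[1]);s=float(sys.argv[2])
    for i in range(int(sys.argv[3])): print(round(t,1),rows(t,t+s));t+=s
E
python3 plan.py 23.2 30 12
```

```text
23.2 [0.59, 0.07, -0.28, 0, 0, 0, 1, 1.14, 0.13, -0.62, 0, 0, 0, 1, 1.67, 0.19, -1.0, 0, 0, 0, 1, 2.17, 0.25, -1.43, 0, 0, 0, 1, 2.62, 0.3, -1.89, 0, 0, 0, 1, 3.03, 0.35, -2.4, 0, 0, 0, 1]
53.2 [0.37, 0.04, -0.54, 0, 0, 0, 1, 0.68, 0.08, -1.11, 0, 0, 0, 1, 0.95, 0.11, -1.71, 0, 0, 0, 1, 1.17, 0.13, -2.32, 0, 0, 0, 1, 1.33, 0.15, -2.96, 0, 0, 0, 1, 1.43, 0.16, -3.6, 0, 0, 0, 1]
83.2 [0.05, 0.01, -0.65, 0, 0, 0, 1, 0.04, 0.0, -1.31, 0, 0, 0, 1, -0.02, -0.0, -1.96, 0, 0, 0, 1, -0.14, -0.02, -2.6, 0, 0, 0, 1, -0.32, -0.04, -3.23, 0, 0, 0, 1, -0.55, -0.06, -3.84, 0, 0, 0, 1]
113.2 [-0.28, -0.03, -0.59, 0, 0, 0, 1, -0.61, -0.07, -1.15, 0, 0, 0, 1, -0.99, -0.11, -1.68, 0, 0, 0, 1, -1.42, -0.16, -2.18, 0, 0, 0, 1, -1.88, -0.22, -2.64, 0, 0, 0, 1, -2.39, -0.27, -3.05, 0, 0, 0, 1]
143.2 [-0.54, -0.06, -0.37, 0, 0, 0, 1, -1.1, -0.13, -0.69, 0, 0, 0, 1, -1.7, -0.19, -0.96, 0, 0, 0, 1, -2.31, -0.27, -1.17, 0, 0, 0, 1, -2.94, -0.34, -1.34, 0, 0, 0, 1, -3.58, -0.41, -1.44, 0, 0, 0, 1]
173.2 [-0.65, -0.07, -0.05, 0, 0, 0, 1, -1.3, -0.15, -0.04, 0, 0, 0, 1, -1.95, -0.22, 0.02, 0, 0, 0, 1, -2.58, -0.3
[... 526 characters left out ...]
.0, 1.31, 0, 0, 0, 1, 0.02, 0.0, 1.96, 0, 0, 0, 1, 0.14, 0.02, 2.6, 0, 0, 0, 1, 0.32, 0.04, 3.23, 0, 0, 0, 1, 0.55, 0.06, 3.84, 0, 0, 0, 1]
293.2 [0.28, 0.03, 0.59, 0, 0, 0, 1, 0.61, 0.07, 1.15, 0, 0, 0, 1, 0.99, 0.11, 1.68, 0, 0, 0, 1, 1.42, 0.16, 2.18, 0, 0, 0, 1, 1.88, 0.22, 2.64, 0, 0, 0, 1, 2.39, 0.27, 3.05, 0, 0, 0, 1]
323.2 [0.54, 0.06, 0.37, 0, 0, 0, 1, 1.1, 0.13, 0.69, 0, 0, 0, 1, 1.7, 0.19, 0.96, 0, 0, 0, 1, 2.31, 0.27, 1.17, 0, 0, 0, 1, 2.94, 0.34, 1.34, 0, 0, 0, 1, 3.58, 0.41, 1.44, 0, 0, 0, 1]
353.2 [0.65, 0.07, 0.05, 0, 0, 0, 1, 1.3, 0.15, 0.04, 0, 0, 0, 1, 1.95, 0.22, -0.02, 0, 0, 0, 1, 2.58, 0.3, -0.15, 0, 0, 0, 1, 3.21, 0.37, -0.32, 0, 0, 0, 1, 3.82, 0.44, -0.55, 0, 0, 0, 1]
```

Request:
jog_arm:
  series: [0.59, 0.07, -0.28, 0, 0, 0, 1, 1.14, 0.13, -0.62, 0, 0, 0, 1, 1.67, 0.19, -1.0, 0, 0, 0, 1, 2.17, 0.25, -1.43, 0, 0, 0, 1, 2.62, 0.3, -1.89, 0, 0, 0, 1, 3.03, 0.35, -2.4, 0, 0, 0, 1]

```text
time_s: 3.65
ee_pos: [0.5749, 0.1285, 0.2524]
eef_rot: [2.342, -2.09, -0.003]
contact_force: [-8.9, 0.3, 5.3]
width: 0.0238
```

Request:
jog_arm:
  series: [0.37, 0.04, -0.54, 0, 0, 0, 1, 0.68, 0.08, -1.11, 0, 0, 0, 1, 0.95, 0.11, -1.71, 0, 0, 0, 1, 1.17, 0.13, -2.32, 0, 0, 0, 1, 1.33, 0.15, -2.96, 0, 0, 0, 1, 1.43, 0.16, -3.6, 0, 0, 0, 1]

```text
time_s: 4.25
ee_pos: [0.588, 0.13, 0.2158]
eef_rot: [2.341, -2.088, -0.006]
contact_force: [-13.2, 0.5, 6.2]
width: 0.0238
```

Request:
jog_arm:
  series: [0.05, 0.01, -0.65, 0, 0, 0, 1, 0.04, 0.0, -1.31, 0, 0, 0, 1, -0.02, 0, -1.96, 0, 0, 0, 1, -0.14, -0.02, -2.6, 0, 0, 0, 1, -0.32, -0.04, -3.23, 0, 0, 0, 1, -0.55, -0.06, -3.84, 0, 0, 0, 1]

```text
time_s: 4.85
ee_pos: [0.5819, 0.1293, 0.1789]
eef_rot: [2.341, -2.087, -0.006]
contact_force: [-19.7, 0.9, 14.8]
width: 0.0237
```

```bash
cat > fit.py <<'E'
import numpy as np
from scipy.optimize import least_squares
D=np.array(eval(open("log.txt").read()))  # x y z fx fy fz
e=np.array([.9935,.114])
x=D[:,:2]@e; z=D[:,2]
for free in(0,1):
    f=lambda p:np.hypot(x-p[0],z-p[1])-(p[2] if free else .075)
    s=least_squares(f,[.53,.207,.075]);c=s.x
    print("c",c,"res mm",np.round(s.fun*1e3,2))
    th=np.arctan2(x-c[0],z-c[1]);F=D[:,3:5]@e
    ft=F*np.cos(th)-D[:,5]*np.sin(th);fr=F*np.sin(th)+D[:,5]*np.cos(th)
    print(np.round(np.degrees(th),1),"ft",np.round(ft,1),"fr",np.round(fr,1))
E
cat > log.txt <<'E'
[[.546,.1252,.2772,0,0,0],
[0.5749, 0.1285, 0.2524,-8.9, 0.3, 5.3],
[0.588, 0.13, 0.2158,-13.2, 0.5, 6.2],
[0.5819, 0.1293, 0.1789,-19.7, 0.9, 14.8],
]
E
python3 fit.py
```

```text
c [0.52431962 0.2095067  0.075     ] res mm [ 0.05 -0.03 -0.06  0.06]
[ 25.6  55.1  85.2 114.1] ft [ 0.  -9.4 -7.3 -5.6] fr [  0.   -4.2 -12.5 -23.8]
c [0.5239544  0.20937233 0.07533474] res mm [-0.01  0.02 -0.02  0.01]
[ 25.8  55.2  85.1 113.9] ft [ 0.  -9.4 -7.3 -5.7] fr [  0.   -4.2 -12.5 -23.8]
```

```bash
cat > plan.py <<'E'
import numpy as np,sys
# args: commanded s z (cm) , t0, step per call, ncalls, n rows
s,z,t,st=map(float,sys.argv[1:5]);N=int(sys.argv[5]);n=int(sys.argv[6]) if len(sys.argv)>6 else 6
c=np.array([52.43,20.95])
for i in range(N):
    o=[]
    for k in range(1,n+1):
        a=np.radians(t+st*k/n);p=c+7.5*np.array([np.sin(a),np.cos(a)])-[s,z]
        o+=[round(p[0]*.9935,2),round(p[0]*.114,2),round(p[1],2),0,0,0,1]
    print(round(t,1),o);s+=np.hypot(o[-7],o[-6])*np.sign(o[-7]);z+=o[-5];t+=st
E
python3 plan.py 59.61 17.88 113.2 30 12
```

```text
113.2 [np.float64(-0.57), np.float64(-0.07), np.float64(-0.47), 0, 0, 0, 1, np.float64(-0.9), np.float64(-0.1), np.float64(-1.04), 0, 0, 0, 1, np.float64(-1.28), np.float64(-0.15), np.float64(-1.57), 0, 0, 0, 1, np.float64(-1.7), np.float64(-0.2), np.float64(-2.06), 0, 0, 0, 1, np.float64(-2.17), np.float64(-0.25), np.float64(-2.52), 0, 0, 0, 1, np.float64(-2.67), np.float64(-0.31), np.float64(-2.94), 0, 0, 0, 1]
143.2 [np.float64(-0.54), np.float64(-0.06), np.float64(-0.36), 0, 0, 0, 1, np.float64(-1.1), np.float64(-0.13), np.float64(-0.68), 0, 0, 0, 1, np.float64(-1.7), np.float64(-0.19), np.float64(-0.95), 0, 0, 0, 1, np.float64(-2.31), np.float64(-0.26), np.float64(-1.17), 0, 0, 0, 1, np.float64(-2.94), np.float64(-0.34), np.float64(-1.33), 0, 0, 0, 1, np.float64(-3.58), np.float64(-0.41), np.float64(-1.44), 0, 0, 0, 1]
173.2 [np.float64(-0.65), np.float64(-0.07), np.float64(-0.05), 0, 0, 0, 1, np.float64(-1.3), np.float64(-0.15), np.float64(-0.04), 0, 0, 0, 1, np.float64(-1.95), np.float64(-0.22), np.float64(0.03), 0, 0, 0, 1, np.float64(-2.58), np.float64(-0.3), np.float64(0.15
[... 3116 characters left out ...]
(-1.11), 0, 0, 0, 1, np.float64(0.96), np.float64(0.11), np.float64(-1.7), 0, 0, 0, 1, np.float64(1.17), np.float64(0.13), np.float64(-2.32), 0, 0, 0, 1, np.float64(1.33), np.float64(0.15), np.float64(-2.96), 0, 0, 0, 1, np.float64(1.44), np.float64(0.16), np.float64(-3.6), 0, 0, 0, 1]
443.2 [np.float64(0.05), np.float64(0.01), np.float64(-0.65), 0, 0, 0, 1, np.float64(0.04), np.float64(0.0), np.float64(-1.31), 0, 0, 0, 1, np.float64(-0.03), np.float64(-0.0), np.float64(-1.96), 0, 0, 0, 1, np.float64(-0.15), np.float64(-0.02), np.float64(-2.6), 0, 0, 0, 1, np.float64(-0.32), np.float64(-0.04), np.float64(-3.23), 0, 0, 0, 1, np.float64(-0.55), np.float64(-0.06), np.float64(-3.84), 0, 0, 0, 1]
```

Request:
jog_arm:
  series: [-0.5, -0.06, -0.47, 0, 0, 0, 1, -0.9, -0.1, -1.04, 0, 0, 0, 1, -1.28, -0.15, -1.57, 0, 0, 0, 1, -1.7, -0.2, -2.06, 0, 0, 0, 1, -2.17, -0.25, -2.52, 0, 0, 0, 1, -2.67, -0.31, -2.94, 0, 0, 0, 1]

```text
time_s: 5.45
ee_pos: [0.5587, 0.1267, 0.1499]
eef_rot: [-2.343, 2.09, -0.002]
contact_force: [-0.4, 1.1, 6.3]
width: 0.024
```

Request:
jog_arm:
  series: [-0.54, -0.06, -0.36, 0, 0, 0, 1, -1.1, -0.13, -0.68, 0, 0, 0, 1, -1.7, -0.19, -0.95, 0, 0, 0, 1, -2.31, -0.26, -1.17, 0, 0, 0, 1, -2.94, -0.34, -1.33, 0, 0, 0, 1, -3.58, -0.41, -1.44, 0, 0, 0, 1]

```text
time_s: 6.05
ee_pos: [0.5228, 0.1226, 0.1352]
eef_rot: [-2.343, 2.091, -0.002]
contact_force: [0.2, 1.9, 7.3]
width: 0.0237
```

Request:
jog_arm:
  series: [-0.65, -0.07, -0.05, 0, 0, 0, 1, -1.3, -0.15, -0.04, 0, 0, 0, 1, -1.95, -0.22, 0.03, 0, 0, 0, 1, -2.58, -0.3, 0.15, 0, 0, 0, 1, -3.21, -0.37, 0.33, 0, 0, 0, 1, -3.82, -0.44, 0.56, 0, 0, 0, 1]

```text
time_s: 6.65
ee_pos: [0.4844, 0.1181, 0.1406]
eef_rot: [-2.343, 2.091, -0.002]
contact_force: [3.7, 0.7, 5.6]
width: 0.0236
```

Request:
jog_arm:
  series: [-0.58, -0.07, 0.28, 0, 0, 0, 1, -1.14, -0.13, 0.61, 0, 0, 0, 1, -1.67, -0.19, 1.0, 0, 0, 0, 1, -2.16, -0.25, 1.42, 0, 0, 0, 1, -2.62, -0.3, 1.89, 0, 0, 0, 1, -3.03, -0.35, 2.4, 0, 0, 0, 1]

```text
time_s: 7.25
ee_pos: [0.4541, 0.1147, 0.1643]
eef_rot: [-2.343, 2.091, -0.001]
contact_force: [7.2, 1.3, 2.7]
width: 0.0238
```

Request:
jog_arm:
  series: [-0.37, -0.04, 0.54, 0, 0, 0, 1, -0.68, -0.08, 1.11, 0, 0, 0, 1, -0.95, -0.11, 1.7, 0, 0, 0, 1, -1.17, -0.13, 2.32, 0, 0, 0, 1, -1.33, -0.15, 2.96, 0, 0, 0, 1, -1.43, -0.16, 3.6, 0, 0, 0, 1]

```text
time_s: 7.85
ee_pos: [0.4397, 0.113, 0.1992]
eef_rot: [-2.343, 2.092, -0.0]
contact_force: [8.9, 1.4, -1.7]
width: 0.024
```

Request:
jog_arm:
  series: [-0.05, -0.01, 0.65, 0, 0, 0, 1, -0.04, 0, 1.31, 0, 0, 0, 1, 0.02, 0, 1.96, 0, 0, 0, 1, 0.14, 0.02, 2.6, 0, 0, 0, 1, 0.32, 0.04, 3.23, 0, 0, 0, 1, 0.55, 0.06, 3.84, 0, 0, 0, 1]

```text
time_s: 8.45
ee_pos: [0.4438, 0.1135, 0.2362]
eef_rot: [2.341, -2.089, -0.005]
contact_force: [0.1, 1.8, -5.1]
width: 0.0237
```

Request:
jog_arm:
  series: [0.28, 0.03, 0.59, 0, 0, 0, 1, 0.61, 0.07, 1.16, 0, 0, 0, 1, 0.99, 0.11, 1.69, 0, 0, 0, 1, 1.42, 0.16, 2.18, 0, 0, 0, 1, 1.88, 0.22, 2.64, 0, 0, 0, 1, 2.38, 0.27, 3.06, 0, 0, 0, 1]

```text
time_s: 9.05
ee_pos: [0.4682, 0.1162, 0.2692]
eef_rot: [2.343, -2.09, -0.003]
contact_force: [-6.2, 2.0, -2.5]
width: 0.0235
```

Request:
jog_arm:
  series: [0.54, 0.06, 0.36, 0, 0, 0, 1, 1.11, 0.13, 0.68, 0, 0, 0, 1, 1.7, 0.2, 0.95, 0, 0, 0, 1, 2.31, 0.27, 1.17, 0, 0, 0, 1, 2.94, 0.34, 1.33, 0, 0, 0, 1, 3.59, 0.41, 1.44, 0, 0, 0, 1]

```text
time_s: 9.65
ee_pos: [0.5042, 0.1204, 0.2841]
eef_rot: [2.344, -2.09, -0.002]
contact_force: [-8.2, 2.6, 0.3]
width: 0.0235
```

Request:
jog_arm:
  series: [0.64, 0.07, 0.05, 0, 0, 0, 1, 1.29, 0.15, 0.04, 0, 0, 0, 1, 1.94, 0.22, -0.03, 0, 0, 0, 1, 2.58, 0.3, -0.15, 0, 0, 0, 1, 3.21, 0.37, -0.33, 0, 0, 0, 1, 3.81, 0.44, -0.56, 0, 0, 0, 1]

```text
time_s: 10.25
ee_pos: [0.5424, 0.1248, 0.2789]
eef_rot: [2.344, -2.091, -0.001]
contact_force: [-8.8, 1.0, 1.2]
width: 0.0235
```

Request:
jog_arm:
  series: [0.59, 0.07, -0.28, 0, 0, 0, 1, 1.15, 0.13, -0.61, 0, 0, 0, 1, 1.68, 0.19, -1.0, 0, 0, 0, 1, 2.17, 0.25, -1.42, 0, 0, 0, 1, 2.62, 0.3, -1.89, 0, 0, 0, 1, 3.03, 0.35, -2.4, 0, 0, 0, 1]

```text
time_s: 10.85
ee_pos: [0.5729, 0.1282, 0.2553]
eef_rot: [2.344, -2.091, -0.0]
contact_force: [-8.7, 1.4, 4.0]
width: 0.0235
```

Request:
jog_arm:
  series: [0.37, 0.04, -0.54, 0, 0, 0, 1, 0.69, 0.08, -1.11, 0, 0, 0, 1, 0.96, 0.11, -1.7, 0, 0, 0, 1, 1.17, 0.13, -2.32, 0, 0, 0, 1, 1.33, 0.15, -2.96, 0, 0, 0, 1, 1.44, 0.16, -3.6, 0, 0, 0, 1]

```text
time_s: 11.45
ee_pos: [0.5875, 0.1299, 0.2198]
eef_rot: [-2.344, 2.091, -0.001]
contact_force: [-8.7, 2.0, 6.5]
width: 0.0238
```

Request:
jog_arm:
  series: [0.05, 0.01, -0.65, 0, 0, 0, 1, 0.04, 0, -1.31, 0, 0, 0, 1, -0.03, 0, -1.96, 0, 0, 0, 1, -0.15, -0.02, -2.6, 0, 0, 0, 1, -0.32, -0.04, -3.23, 0, 0, 0, 1, -0.55, -0.06, -3.84, 0, 0, 0, 1]

```text
time_s: 12.05
ee_pos: [0.5831, 0.1295, 0.1823]
eef_rot: [-2.342, 2.089, -0.004]
contact_force: [-4.5, 1.6, 7.5]
width: 0.0237
```

```bash
cat > log.txt <<'E'
[[.546,.1252,.2772,0,0,0],
[0.5749, 0.1285, 0.2524,-8.9, 0.3, 5.3],
[0.588, 0.13, 0.2158,-13.2, 0.5, 6.2],
[0.5819, 0.1293, 0.1789,-19.7, 0.9, 14.8],
[0.5587, 0.1267, 0.1499,-0.4, 1.1, 6.3],
[0.5228, 0.1226, 0.1352,0.2, 1.9, 7.3],
[0.4844, 0.1181, 0.1406,3.7, 0.7, 5.6],
[0.4541, 0.1147, 0.1643,7.2, 1.3, 2.7],
[0.4397, 0.113, 0.1992,8.9, 1.4, -1.7],
[0.4438, 0.1135, 0.2362,0.1, 1.8, -5.1],
[0.4682, 0.1162, 0.2692,-6.2, 2.0, -2.5],
[0.5042, 0.1204, 0.2841,-8.2, 2.6, 0.3],
[0.5424, 0.1248, 0.2789,-8.8, 1.0, 1.2],
[0.5729, 0.1282, 0.2553,-8.7, 1.4, 4.0],
[0.5875, 0.1299, 0.2198,-8.7, 2.0, 6.5],
[0.5831, 0.1295, 0.1823,-4.5, 1.6, 7.5],
]
E
cat >> fit.py <<'E'
    k=slice(1,None);A=np.c_[np.ones(len(th)-1),np.sin(th[k]),np.cos(th[k])]
    sol=np.linalg.lstsq(A,ft[k],rcond=None)[0];print("drag,amp,phase of max -ft",sol[0],np.hypot(*sol[1:]),np.degrees(np.arctan2(-sol[1],-sol[2])),np.round(A@sol-ft[k],1))
E
python3 fit.py
```

```text
c [0.52416223 0.20964534 0.075     ] res mm [-0.01  0.02  0.09  0.26  0.01  0.01  0.06  0.16  0.17  0.16  0.1   0.06
  0.06  0.1   0.02  0.07]
[  25.7   55.3   85.3  114.1  142.8  172.9 -156.9 -127.1  -98.   -69.3
  -37.5   -7.3   22.7   52.6   82.2  111.4] ft [ 0.  -9.4 -7.2 -5.6 -3.6 -1.3 -1.3 -2.3 -2.9 -4.7 -6.2 -7.7 -8.4 -8.3
 -7.6 -5.4] fr [  0.   -4.2 -12.5 -23.8  -5.2  -7.2  -6.6  -7.5  -8.7  -2.1   1.6   1.3
  -2.2  -4.3  -7.5  -6.7]
drag,amp,phase of max -ft -5.075618794195527 3.7598164714926168 29.60079117030263 [ 0.9  0.1  0.1 -0.  -0.8 -0.1  0.6  0.2  0.2 -0.3 -0.3 -0.4 -0.2  0.2
 -0.2]
c [0.52413035 0.20963399 0.07509087] res mm [-0.07 -0.03  0.03  0.2  -0.07 -0.08 -0.05  0.04  0.04  0.04  0.   -0.02
 -0.01  0.04 -0.04  0.  ]
[  25.8   55.3   85.3  114.1  142.8  172.9 -156.9 -127.1  -98.   -69.3
  -37.5   -7.3   22.7   52.6   82.2  111.3] ft [ 0.  -9.4 -7.3 -5.6 -3.6 -1.3 -1.3 -2.3 -2.9 -4.7 -6.2 -7.7 -8.4 -8.3
 -7.6 -5.4] fr [  0.   -4.2 -12.5 -23.8  -5.2  -7.2  -6.6  -7.5  -8.7  -2.1   1.6   1.3
  -2.2  -4.3  -7.5  -6.7]
drag,amp,phase of max -ft -5.076100390127482 3.7587398704905763 29.625961560068152 [ 0.9  0.1  0.1 -0.  -0.8 -0.1  0.6  0.2  0.2 -0.3 -0.3 -0.4 -0.2  0.2
 -0.2]
```

Clean fit: most resistance with the handle at 29.6° (from up towards the back), so the heavy side is at the bottom when the handle is at −60.4°. I'll turn back the other way, which also cross-checks for lag.

```bash
sed -i 's/round(p\[0\]\*.9935,2),round(p\[0\]\*.114,2),round(p\[1\],2)/float(round(p[0]*.9935,2)),float(round(p[0]*.114,2)),float(round(p[1],2))/' plan.py; python3 plan.py 59.32 18.0 113.2 -29 6
```

```text
113.2 [0.23, 0.03, 0.59, 0, 0, 0, 1, 0.4, 0.05, 1.19, 0, 0, 0, 1, 0.52, 0.06, 1.82, 0, 0, 0, 1, 0.59, 0.07, 2.44, 0, 0, 0, 1, 0.6, 0.07, 3.08, 0, 0, 0, 1, 0.57, 0.07, 3.71, 0, 0, 0, 1]
84.2 [-0.09, -0.01, 0.62, 0, 0, 0, 1, -0.23, -0.03, 1.24, 0, 0, 0, 1, -0.43, -0.05, 1.84, 0, 0, 0, 1, -0.67, -0.08, 2.43, 0, 0, 0, 1, -0.96, -0.11, 2.99, 0, 0, 0, 1, -1.3, -0.15, 3.52, 0, 0, 0, 1]
55.2 [-0.38, -0.04, 0.5, 0, 0, 0, 1, -0.8, -0.09, 0.97, 0, 0, 0, 1, -1.26, -0.14, 1.41, 0, 0, 0, 1, -1.75, -0.2, 1.8, 0, 0, 0, 1, -2.27, -0.26, 2.15, 0, 0, 0, 1, -2.83, -0.32, 2.45, 0, 0, 0, 1]
26.2 [-0.57, -0.07, 0.25, 0, 0, 0, 1, -1.17, -0.13, 0.46, 0, 0, 0, 1, -1.78, -0.2, 0.61, 0, 0, 0, 1, -2.4, -0.27, 0.72, 0, 0, 0, 1, -3.02, -0.35, 0.77, 0, 0, 0, 1, -3.65, -0.42, 0.76, 0, 0, 0, 1]
-2.8 [-0.63, -0.07, -0.06, 0, 0, 0, 1, -1.24, -0.14, -0.17, 0, 0, 0, 1, -1.85, -0.21, -0.33, 0, 0, 0, 1, -2.44, -0.28, -0.54, 0, 0, 0, 1, -3.01, -0.35, -0.81, 0, 0, 0, 1, -3.56, -0.41, -1.12, 0, 0, 0, 1]
-31.8 [-0.52, -0.06, -0.35, 0, 0, 0, 1, -1.01, -0.12, -0.75, 0, 0, 0, 1, -1.46, -0.17, -1.19, 0, 0, 0, 1, -1.88, -0.22, -1.66, 0, 0, 0, 1, -2.25, -0.26, -2.17, 0, 0, 0, 1, -2.58, -0.3, -2.71, 0, 0, 0, 1]
```

Request:
jog_arm:
  series: [0.23, 0.03, 0.59, 0, 0, 0, 1, 0.4, 0.05, 1.19, 0, 0, 0, 1, 0.52, 0.06, 1.82, 0, 0, 0, 1, 0.59, 0.07, 2.44, 0, 0, 0, 1, 0.6, 0.07, 3.08, 0, 0, 0, 1, 0.57, 0.07, 3.71, 0, 0, 0, 1]

```text
time_s: 12.65
ee_pos: [0.5878, 0.13, 0.217]
eef_rot: [-2.344, 2.092, 0.0]
contact_force: [-4.2, 1.6, -3.2]
width: 0.0237
```

Request:
jog_arm:
  series: [-0.09, -0.01, 0.62, 0, 0, 0, 1, -0.23, -0.03, 1.24, 0, 0, 0, 1, -0.43, -0.05, 1.84, 0, 0, 0, 1, -0.67, -0.08, 2.43, 0, 0, 0, 1, -0.96, -0.11, 2.99, 0, 0, 0, 1, -1.3, -0.15, 3.52, 0, 0, 0, 1]

```text
time_s: 13.25
ee_pos: [0.5749, 0.1285, 0.2524]
eef_rot: [-2.343, 2.091, -0.001]
contact_force: [-0.4, 2.6, -2.8]
width: 0.0237
```

Request:
jog_arm:
  series: [-0.38, -0.04, 0.5, 0, 0, 0, 1, -0.8, -0.09, 0.97, 0, 0, 0, 1, -1.26, -0.14, 1.41, 0, 0, 0, 1, -1.75, -0.2, 1.8, 0, 0, 0, 1, -2.27, -0.26, 2.15, 0, 0, 0, 1, -2.83, -0.32, 2.45, 0, 0, 0, 1]

```text
time_s: 13.85
ee_pos: [0.5464, 0.1252, 0.277]
eef_rot: [-2.343, 2.091, -0.001]
contact_force: [1.6, 3.5, 1.3]
width: 0.0238
```

Request:
jog_arm:
  series: [-0.57, -0.07, 0.25, 0, 0, 0, 1, -1.17, -0.13, 0.46, 0, 0, 0, 1, -1.78, -0.2, 0.61, 0, 0, 0, 1, -2.4, -0.27, 0.72, 0, 0, 0, 1, -3.02, -0.35, 0.77, 0, 0, 0, 1, -3.65, -0.42, 0.76, 0, 0, 0, 1]

```text
time_s: 14.45
ee_pos: [0.5096, 0.121, 0.2845]
eef_rot: [-2.343, 2.091, -0.001]
contact_force: [0.3, 3.9, 5.3]
width: 0.0238
```

Request:
jog_arm:
  series: [-0.63, -0.07, -0.06, 0, 0, 0, 1, -1.24, -0.14, -0.17, 0, 0, 0, 1, -1.85, -0.21, -0.33, 0, 0, 0, 1, -2.44, -0.28, -0.54, 0, 0, 0, 1, -3.01, -0.35, -0.81, 0, 0, 0, 1, -3.56, -0.41, -1.12, 0, 0, 0, 1]

```text
time_s: 15.05
ee_pos: [0.4738, 0.1168, 0.273]
eef_rot: [-2.343, 2.091, -0.0]
contact_force: [0.5, 3.1, 5.0]
width: 0.0239
```

Request:
jog_arm:
  series: [-0.52, -0.06, -0.35, 0, 0, 0, 1, -1.01, -0.12, -0.75, 0, 0, 0, 1, -1.46, -0.17, -1.19, 0, 0, 0, 1, -1.88, -0.22, -1.66, 0, 0, 0, 1, -2.25, -0.26, -2.17, 0, 0, 0, 1, -2.58, -0.3, -2.71, 0, 0, 0, 1]

```text
time_s: 15.65
ee_pos: [0.4481, 0.1139, 0.2455]
eef_rot: [-2.343, 2.091, -0.0]
contact_force: [1.6, 3.4, 4.9]
width: 0.0234
```

```bash
cat > rev.py <<'E'
import numpy as np
from scipy.optimize import least_squares
F=np.array(eval(open("log.txt").read()))[1:]
B=np.array([[.5878,.13,.217,-4.2,1.6,-3.2],[.5749,.1285,.2524,-.4,2.6,-2.8],[.5464,.1252,.277,1.6,3.5,1.3],[.5096,.121,.2845,.3,3.9,5.3],[.4738,.1168,.273,.5,3.1,5.],[.4481,.1139,.2455,1.6,3.4,4.9]])
e=np.array([.9935,.114])
def g(D):
    x=D[:,:2]@e-.52416;z=D[:,2]-.20965;th=np.arctan2(x,z);f=D[:,3:5]@e;return th,f*np.cos(th)-D[:,5]*np.sin(th)
tf,ff=g(F);tb,fb=g(B);print(np.degrees(tb).round(1),fb.round(2))
for lab,T,Y,S in(("fwd",tf,ff,-np.ones(len(tf))),("rev",tb,fb,np.ones(len(tb))),("both",np.r_[tf,tb],np.r_[ff,fb],np.r_[-np.ones(len(tf)),np.ones(len(tb))])):
    s=np.linalg.lstsq(np.c_[S,-np.cos(T),-np.sin(T)],Y,rcond=None)[0];print(lab,s[0],np.hypot(*s[1:]),np.degrees(np.arctan2(s[2],s[1])))
E
python3 rev.py
```

```text
[ 84.4  55.3  26.1  -3.1 -32.3 -61.5] [2.79 2.24 1.21 1.03 3.39 5.25]
fwd 5.075678402286809 3.759485203494931 29.595573120327455
rev 5.386396911011638 4.267997157197426 25.87712101164366
both 5.070008995716715 3.799432767199171 28.934168729061547
```

Both directions agree (handle target −60° to −64°), and the handle is now at −61.5°. Letting it settle.

Request:
jog_arm:
  series: [0, 0, 0, 0, 0, 0, 1, 0, 0, 0, 0, 0, 0, 1, 0, 0, 0, 0, 0, 0, 1, 0, 0, 0, 0, 0, 0, 1, 0, 0, 0, 0, 0, 0, 1, 0, 0, 0, 0, 0, 0, 1, 0, 0, 0, 0, 0, 0, 1, 0, 0, 0, 0, 0, 0, 1]

```text
time_s: 16.45
ee_pos: [0.4476, 0.1138, 0.2444]
eef_rot: [2.342, -2.09, -0.003]
contact_force: [-4.6, 4.7, 0.4]
width: 0.0235
```

Run:
```python
from h import *
p,d=get_image("scene");cv2.imwrite("pics/scene3.png",p[:,:,::-1])
s=ctrl.get_state();print(s["time_s"],s["ee_pos"],s["contact_force"],s["qd"].round(4),s["width"])
x=s["ee_pos"][:2]@[.9935,.114]-.52416;print(np.degrees(np.arctan2(x,s["ee_pos"][2]-.20965)))
```

```text
16.5 [0.44755775 0.11383637 0.24439997] [-4.52264965  4.57933874  0.9270168 ] [ 0.0003 -0.0007  0.0011 -0.0016  0.      0.0008] 0.02387300313667719
-62.42244354417086
```

View pics/scene3.png

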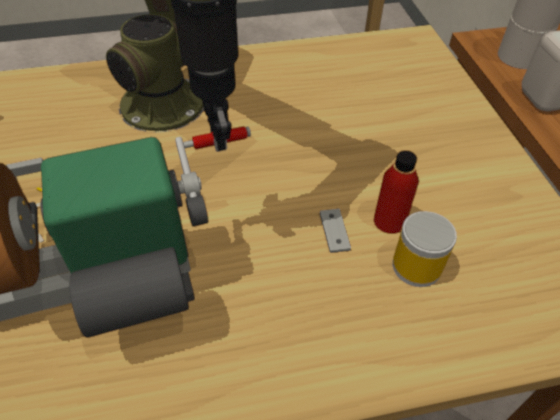

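The picture shows the fingers on the handle at (220,137), the crank arm tilted towards the robot, and the bar, bottle and tin in their old pixel places. The arm is still, so I'm handing in.

```bash
python3 -c "
from bench import ctrl
print(ctrl.close_job())"
```

```text
the job is handed in; nothing more can be done
None
```

I gripped the red handle from above and turned the spindle a bit over one full turn forward, then half a turn back. Fitting the handle force gave a drag of about 5.1 N and an imbalance of about 3.8 N (0.28 N m). By that fit the heavy side is at the bottom with the handle about 61° from straight up, on the robot's side. I stopped there, still gripping, and handed in at about 16.5 s.

**Final pose:** the handle stood at −62.4°. The forward fit asked for −60.4° and the reverse fit for −64.1°, so they differ by about 4°. That is well inside the 20° tolerance, but the heavy side can't be seen, so the result rests on the force fit alone.

**Stillness and grip:** joint speeds were about zero. The finger opening was 23.9 mm on the 25 mm handle with a 40 N grip command, and about 6.5 N of outside force remained on the tool.

**Surroundings:** the tin, bottle and bar look unmoved in the last picture, and I saw no sign of the arm touching the blank.

**One fault along the way:** my first estimate of the circle's centre was about 3 mm off. It caused about 24 N of sideways load at the handle early in the first turn. I corrected the centre from the measured positions, and later sideways loads stayed under 9 N.

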